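Set up the tube stand and latch a tube in it

ROBOT

A 7-joint arm with a two-finger parallel gripper is mounted at the origin on the work surface. World frame = base frame: x ahead of the robot, y to its left, z up, the work surface at z = 0. Lengths are in m, angles in rad, forces in N, time in s.
With the tool pointing down it reaches from about 0.4 to 0.875 m from the base axis. Payload 19.3 kg.
Tool frame: the origin (TCP) lies at the very end of the fingers, on their centre line; the grasp point (between the pads) lies 19 mm behind it; y points along the fingers, x is the direction in which the jaws open and shut, and the axes are right-handed (so a half turn about y gives the same grasp; the last joint's range is limited). The gripper opens to 85 mm and grips with 20 to 120 N. Pads are 22 mm wide; open, the fingers measure 114 mm over their backs; the gripper's body (76 mm by 85 mm) begins 54 mm behind the grasp point. The pads swing forward as they close: fully open they stand 13 mm farther back than shut.
Start: joints at [-1.344, 0.521, -0.036, 1.599, 0.021, 1.021, -0.113], TCP at [0.183, 0.598, 0.231] pointing down, gripper open.
Joint ranges: [-2.91, 2.91], [-0.3, 2.13], [-1.5, 1.42], [0.17, 2.43], [-1.26, 4.41], [0.16, 1.93], [-2.52, 2.52]. Speed limits (rad/s): [1.89, 1.89, 2.39, 2.39, 3.01, 3.01, 3.01].

INTERFACE

Orientations are given as [roll, pitch, yaw] about the fixed x, y, z axes, in that order (R = Rz(yaw) Ry(pitch) Rx(roll)).
In Python, from workcell import bot gives the robot as it stands. The module is installed in compiled form; this text tells all that it offers.
- The arm moves only by the shell command python3 -m crank 'ROWS' [FORCE]. ROWS is JSON, a list of rows, each an object of numbers: "hand": the closure, from 0 (fully open) to 1 (shut); "dx", "dy", "dz": the shift along the tool's x, y, z in mm; "yaw": the turn about the tool's y in rad. In form: [{"hand": .., "dx": .., "dy": .., "dz": .., "yaw": ..}, ...]. A call has 1 to 12 rows; each row is the pose to reach, as a shift and turn from the pose commanded when the call began, along the tool's axes at that moment; what a row does not reach only later rows make up. A row lasts 1/12 s, in which the tool goes at most 41.7 mm and 7.16 degrees, less where a joint would pass 70% of its speed; a pose out of reach is approached as far as the arm can. A call with a gripper value outside its range is refused whole. The fingers move at their own pace and stop on an object; FORCE is the grip in N (left out, the last holds). Time passes only in rows, so rows that repeat a pose let the fingers close. It gives the time, the measured TCP pose, the force and the opening at its end, in the units of the state.
- bot.observe(): the state, without advancing time (a new reading comes with each control period).
- bot.grab_frame(name): name is "scene" or "top" or "wrist"; returns the picture (420x560x3 uint8, red, green, blue); there is no depth.
- bot.camera_info(name): a dict with "fx", "fy", "cx", "cy" (pixels), "rvec" (rotation vector, rad) and "tvec" (3), from world to camera coordinates, as OpenCV has them. Camera axes: x right, y down, z forward; pixel columns grow to the right and rows downward; lengths in m; the calibration is good to about 2 mm. A picture is of the moment at which its call begins: read the wrist's pose just before it. camera_info takes no time and is no camera call; for the wrist camera it gives the pose at the moment of the call.
- bot.job_done(): hands the job in, once; it reports no verdict.
The state is a dict: "clock": time; "qpos": joint angles; "qd": joint speeds; "joint_efforts": joint torques, N m; "position": TCP position; "tool_rot": TCP orientation; "force": force on the tool from outside, world axes, zero at the start; "moment": the same for the moment, N m; "grip_width": finger opening in m.
Only numpy, scipy, OpenCV 4.12 (cv2) and the standard library are available. Lean on these libraries where they do the work, as an engineer would, in place of code of your own. Each camera call takes 0.05 s, during which the arm holds its last target.

TASK

Swing the folded U-shaped leg of the tube stand up and over past upright until it leans on its stop and stands by itself. Then lay the longer of the two square steel tubes gently across the leg and the saddle, between the cheeks with its end close to the saddle's end wall, and push the spring latch by its tab until it snaps home over the tube's end. Leave the shorter tube, the carton, the parts bin and the wooden reel where they are.

Things in the scene. Friction and masses are not known exactly. Their poses are not given: they have to be found in the camera images.
- stand: Grey steel tube stand bolted to the bench. Origin: on the bench (z=0), under the middle of the tube when it is correctly laid. Its x axis runs along the laid tube, from the saddle end (-x) to the folding-leg end (+x); z up. Base plate 260 x 130 x 8 mm (x -175 to +85). Saddle pedestal 64 mm wide, x -170 to -72; the saddle floor is at z=134, x -108 to -72, between two cheeks 52 mm apart (y -26 to +26, tops at z=164); the end wall's face is at x=-108 (wall top z=174). All in mm.
- bail (a joint): Hinge angle (rad) of the folding leg: a U-shaped steel frame of 12 mm round rod, 108 mm wide over all, 0.28 kg. 0 = folded flat, lying level, pointing to the stand's +x (as it starts); pi/2 = upright; stop at 1.833, leaning 15 degrees past upright towards the saddle, where gravity holds it. Short of upright it falls back flat. It turns freely. On its stop the top of its cross bar is level with the saddle floor (z=134 mm) at the stand's x=+45 mm.
- bail_bar (a point): Middle of the leg's straight cross bar (12 mm round rod, level, along the stand's y, 84 mm clear between the side rods), on the rod's centre line, 95 mm from the hinge. Folded it is 36 mm above the bench with free space around and below it (the base plate ends 80 mm nearer the hinge).
- bail_hinge (a point): Point on the leg's hinge axis, at the stand's x=+70, y=0, z=36 mm. The axis is the stand's y; the bar swings about it up from +x, over, towards -x. Two ears of the stand stand beside the hinge (outside the leg) up to z=52 mm.
- seat (a point): Fixed point of the stand where the long tube's centre lies when correctly laid (stand x=0, y=0, z=154 mm); the tube's end is then 8 mm from the end wall.
- latch (a joint): Slide position (m) of the spring latch on top of the stand's end wall: 0 = open (as it starts), 0.036 = home. It slides to the stand's +x. An over-centre spring resists with about 8 N at 0, falling to none at 0.020, past which it snaps home by itself and stays (held by about 7 N). Home, its flat steel nose (40 mm wide) reaches 38 mm in from the end wall, 2 mm above the tube's top.
- latch_tab (a point): Point to push, to the stand's +x: middle of the rear (-x) face of the latch's upright steel tab, 211 mm above the bench. The tab is 44 mm wide, 12 thick, 42 tall; its upper edge, 228 mm above the bench, is the highest thing there: cross above it. The latch plate, 25 mm below this point, reaches 10 mm behind the tab's face, the block under it 14 mm (latch open).
- long_tube_center (a point): Centre of the longer square steel tube: 200 mm long, 40 x 40 mm section, 0.4 to 0.75 kg, lying on the bench. Its x axis is the tube's length; either end may go to the saddle.
- short_tube_center (a point): Centre of the shorter square tube, 110 mm long, 40 x 40 mm, 0.3 kg, lying on the bench; too short, leave it alone.
- carton: Closed cardboard carton 110 x 160 x 110 mm, origin centre of its underside. Leave alone.
- parts_bin: Grey open parts bin 90 x 140 x 70 mm, origin centre of its underside. Leave alone.
- reel: Empty wooden reel, 120 mm across, 70 mm tall, standing on its flange; origin centre of its underside. Leave alone.

How it is judged:
On the way, in this order (a step that is already met when the one before it is completed fails the run):
1. the leg stands past upright on its stop by itself, untouched (value of joint bail above 1.76 rad and contact force between the fingers and bail below 0.1 N and value of joint latch below 0.01 m), for 0.4 s.
2. the long tube lies on the leg and in the saddle, released, with the latch still open (value of joint bail above 1.76 rad and value of joint latch below 0.01 m and x of long_tube_center in the frame of stand between -0.011 and 0.015 m and y of long_tube_center in the frame of stand between -0.01 and 0.01 m and z of long_tube_center in the frame of stand between 0.149 and 0.159 m and angle between the x axis of long_tube_center and the x axis of stand, either way round below 0.1 rad and contact force between the fingers and long_tube below 0.1 N and linear speed of long_tube below 0.02 m/s), for 0.3 s.
3. the latch has snapped home over the tube (value of joint bail above 1.76 rad and value of joint latch above 0.032 m and x of long_tube_center in the frame of stand between -0.011 and 0.015 m and y of long_tube_center in the frame of stand between -0.01 and 0.01 m and z of long_tube_center in the frame of stand between 0.149 and 0.159 m and angle between the x axis of long_tube_center and the x axis of stand, either way round below 0.1 rad and contact force between the fingers and long_tube below 0.1 N and linear speed of long_tube below 0.02 m/s), for 0.2 s.
At the end, for the whole second after the job is handed in: Leg past upright on its stop (above 1.76 rad); long tube released, at rest on leg and saddle: centre within 10 mm sideways and 5 mm in height of the seat point, along the stand -11 to +15 mm of it, in line within 0.10 rad; latch home (above 32 mm) (all of step 3); the robot touches nothing.
It fails at once if the long tube is dropped: it moves faster than 0.5 m/s while not held (contact force between the fingers and long_tube below 0.05 N and linear speed of long_tube above 0.5 m/s).
It fails at once if the short tube is displaced by more than 20 mm (distance of short_tube_center from where it was at the start of the episode above 0.02 m).
It fails at once if the carton is displaced by more than 20 mm (distance of carton from where it was at the start of the episode above 0.02 m).
It fails at once if the parts bin is displaced by more than 20 mm (distance of parts_bin from where it was at the start of the episode above 0.02 m).
It fails at once if the reel is displaced by more than 20 mm (distance of reel from where it was at the start of the episode above 0.02 m).
It also fails if it takes over 69 s, if anything falls off the work surface, if the arm or the gripper's body presses on something with over 40 N, if the wrist force passes 120 N, or if a joint passes its speed limit or range.

## Working session

There is one attempt and no reset: what is moved stays moved. The work goes in short steps, Python scripts to look and compute and a shell command to move; the robot and the scene stay as the last step left them, time stands still between calls to the robot, and variables do not carry over. Pictures are saved under pics/ and viewed, and the job is handed in when it is done.

```bash
ls; mkdir -p pics
python3 - <<'E'
from workcell import bot
import cv2, json
s=bot.observe(); print(s)
for n in ("scene","top","wrist"):
    i=bot.camera_info(n); print(n,i)
    cv2.imwrite(f"pics/{n}0.png",bot.grab_frame(n)[:,:,::-1])
E
```

```text
pics
{'clock': 0.0, 'qpos': array([-1.34420528,  0.52202087, -0.03633261,  1.60001372,  0.02121747,
        1.02110441, -0.1127782 ]), 'qd': array([-0.00094317,  0.00023583, -0.00133266, -0.00177494,  0.00029979,
       -0.00167011,  0.00220735]), 'joint_efforts': array([ 1.39630952e-04, -9.27105761e+01,  1.98016025e+00, -3.69935310e+01,
        1.78931036e-02,  8.16576445e-03, -2.48149021e-06]), 'position': array([0.18272005, 0.59733292, 0.23071936]), 'tool_rot': array([-1.57089207e+00,  1.15683464e-03,  1.27403080e+00]), 'force': array([-0.96345784,  0.41464003,  0.74153977]), 'moment': array([-0.01120455,  0.03714576,  0.03210351]), 'grip_width': 0.08532077950042603}
scene {'fx': 415.09477738473174, 'fy': 415.09477738473174, 'cx': 277.5865445114194, 'cy': 204.79722397260744, 'rvec': array([ 2.12953756,  0.71510585, -0.38330325]), 'tvec': array([-0.50017994, -0.0891007 ,  1.67059351])}
top {'fx': 399.40891479450727, 'fy': 399.40891479450727, 'cx': 278.2567305190706, 'cy': 210.11309187475902, 'rvec': array([ 2.15125615, -2.11737619,  0.24337333]), 'tvec': array([-0.00464442,  0.62126455,  1.15300065])}
wrist {'fx': 316.8920829990641, 'fy': 316.8920829990641, 'cx': 281.7142087415152, 'cy': 210.96423876359142, 'rvec': array([-2.3394706 , -1.73222703, -0.23874385]), 'tvec': array([-0.62446055, -0.03572306,  0.37830408])}
```

View pics/scene0.png

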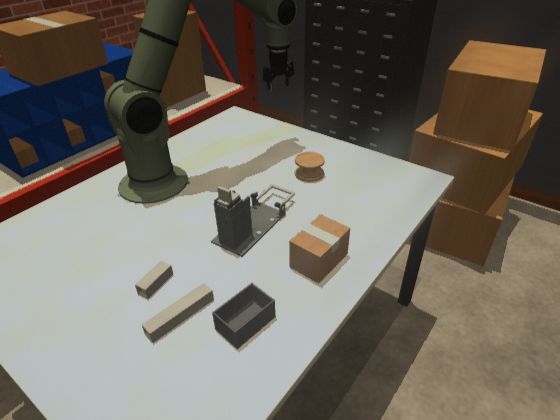

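View pics/top0.png

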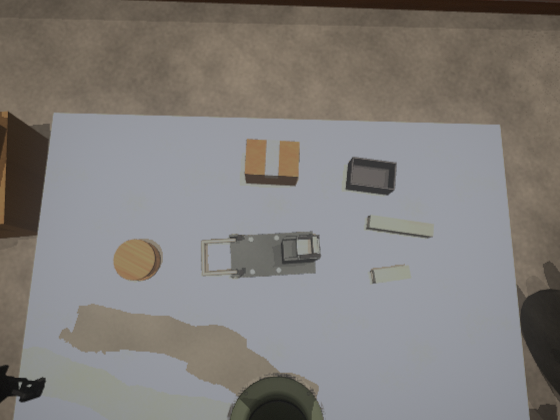

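View pics/wrist0.png

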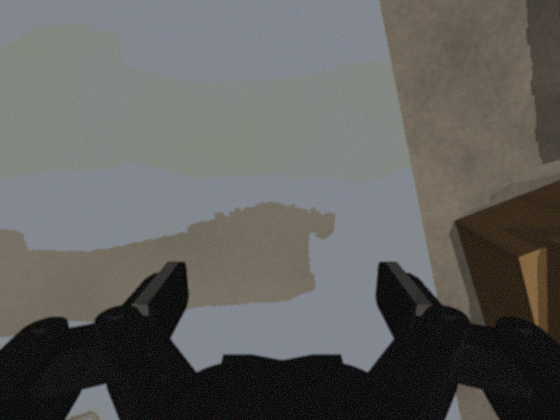

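The top view shows the base at the bottom. The stand is centred around (265,255) with its leg towards image left, and the saddle and latch are at (300,248). The long tube is at (400,227), the short tube at (390,274), the reel at (136,260), the carton at (272,162) and the bin at (372,176). Next I'll zoom in to measure.

Run:
```python
import cv2
im=cv2.imread("pics/top0.png")
cv2.imwrite("pics/topA.png",cv2.resize(im[220:290,190:330],None,fx=5.7,fy=5.7,interpolation=cv2.INTER_CUBIC))
cv2.imwrite("pics/topB.png",cv2.resize(im[205:290,355:445],None,fx=7,fy=7,interpolation=cv2.INTER_CUBIC))
im=cv2.imread("pics/scene0.png")
cv2.imwrite("pics/scA.png",cv2.resize(im[170:260,200:310],None,fx=6.5,fy=6.5,interpolation=cv2.INTER_CUBIC))
```

```text
(no output)
```

View pics/topA.png

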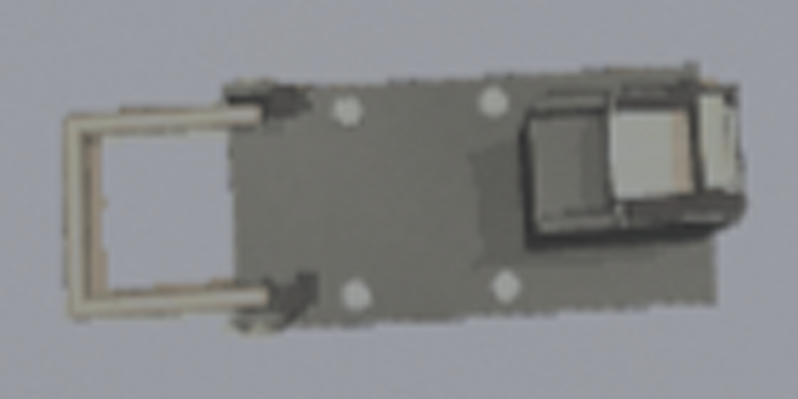

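View pics/topB.png

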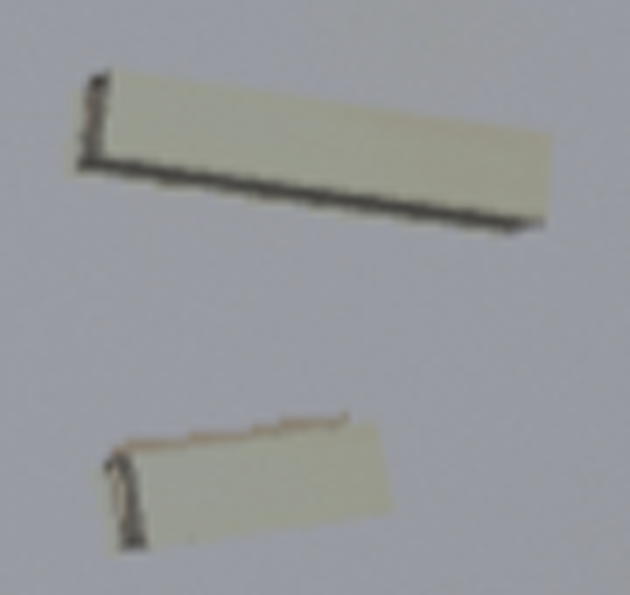

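View pics/scA.png

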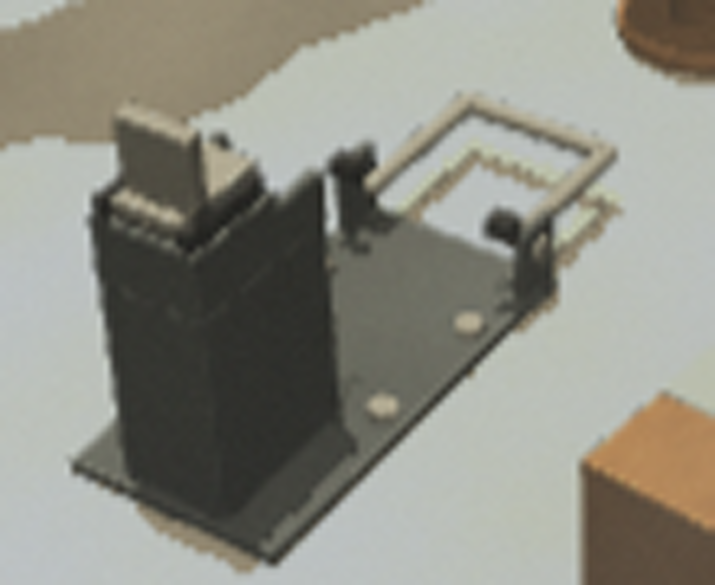

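```bash
cat > h.py <<'E'
import numpy as np, cv2
from scipy.optimize import least_squares
from scipy.spatial.transform import Rotation as R
from workcell import bot
def cam(n):
    i=bot.camera_info(n); K=np.array([[i['fx'],0,i['cx']],[0,i['fy'],i['cy']],[0,0,1]])
    return K,np.array(i['rvec']),np.array(i['tvec'])
def proj(c,P): return cv2.projectPoints(np.array(P,float),c[1],c[2],c[0],None)[0][:,0]
def place(p,P):
    c,s=np.cos(p[2]),np.sin(p[2]); P=np.array(P,float)
    return np.c_[c*P[:,0]-s*P[:,1]+p[0],s*P[:,0]+c*P[:,1]+p[1],P[:,2]]
def ray(c,uv,z):
    K,r,t=c; M=cv2.Rodrigues(r)[0]; o=-M.T@t
    d=M.T@np.linalg.inv(K)@np.array([uv[0],uv[1],1]); return o+d*(z-o[2])/d[2]
def fit(obs,p0):
    # obs: list of (cam, pts3d, pix)
    f=lambda p: np.concatenate([(proj(c,place(p,P))-np.array(q)).ravel() for c,P,q in obs])
    r=least_squares(f,p0,loss='soft_l1'); return r.x,f(r.x).reshape(-1,2)
E
python3 - <<'E'
from h import *
T=cam("top");S=cam("scene")
P=np.array([[-175,65,8],[-175,-65,8],[85,-65,8],[85,65,8],[171,-54,36],[171,54,36]])/1e3
q=np.array([[717,303],[695,65],[225,85],[243,325],[66,117],[72,318]])/5.7+[190,220]-.4
P2=np.array([[-175,65,8],[-175,-65,8],[85,-65,8],[171,54,38],[171,-54,38]])/1e3
q2=np.array([[75,465],[275,560],[555,300],[470,93],[617,152]])/6.5+[200,170]-.4
for o in ([(T,P,q)],[(S,P2,q2)],[(T,P,q),(S,P2,q2)]):
    x,r=fit(o,[.4,0,1.57]); print("stand",x,np.round(r,1).tolist())
# long tube top face
tp=np.array([[110,70],[552,132],[546,222],[105,158]])/7+[355,205]-.4
w=np.array([ray(T,u,.04) for u in tp]); print(w); print("L",w.mean(0),np.linalg.norm(w[1]-w[0]),np.linalg.norm(w[3]-w[0]))
d=w[1]+w[2]-w[0]-w[3]; print("yaw",np.arctan2(d[1],d[0]))
tp=np.array([[128,450],[378,422],[390,512],[145,548]])/7+[355,205]-.4
w=np.array([ray(T,u,.04) for u in tp]); print("S",w.mean(0),w)
E
```

```text
stand [0.48987256 0.06433239 1.64527187] [[0.4, -0.4], [1.0, -0.3], [0.7, 0.9], [-0.8, 0.9], [-0.5, -0.8], [-0.6, -0.1]]
stand [0.49484526 0.06074357 1.65102804] [[-0.8, 0.2], [-0.1, 0.2], [0.7, -3.1], [-0.7, 0.4], [1.0, -0.1]]
stand [0.49131116 0.06365971 1.64985199] [[0.7, -1.2], [1.1, -1.0], [0.8, 0.5], [-0.5, 0.6], [-0.3, -1.0], [-0.3, -0.3], [-0.9, -0.7], [-0.4, -0.8], [0.4, -3.9], [-0.9, -0.3], [0.8, -0.7]]
[[ 0.61659228 -0.28192461  0.04      ]
 [ 0.59228723 -0.47926298  0.04      ]
 [ 0.55192911 -0.47402316  0.04      ]
 [ 0.57702987 -0.27842528  0.04      ]]
L [ 0.58445962 -0.37840901  0.04      ] 0.19882949652316892 0.039716874109185944
yaw -1.6958748820684337
S [ 0.43622226 -0.34172523  0.04      ] [[ 0.44946188 -0.28438817  0.04      ]
 [ 0.46307841 -0.39443761  0.04      ]
 [ 0.42452455 -0.39771434  0.04      ]
 [ 0.40782423 -0.29036077  0.04      ]]
```

```bash
cat >> h.py <<'E'
ST=[0.4913,0.0637,1.649]
def W(p,st=None):
    return place(st or ST,[p])[0]
def go(target,yaw):
    s=bot.observe(); M=R.from_euler('xyz',s['tool_rot']).as_matrix()
    d=M.T@(np.array(target)-s['position'])*1e3
    dy=(s['tool_rot'][2]-yaw+np.pi)%(2*np.pi)-np.pi
    print("pos",np.round(s['position'],4),"rot",np.round(s['tool_rot'],3),"clock",round(s['clock'],2),"F",np.round(s['force'],1),"w",round(s['grip_width'],4))
    print("target",np.round(target,4),"-> dx dy dz",np.round(d,1),"yaw",round(dy,3),"rows>=",round(max(np.linalg.norm(d)/41.7,abs(dy)/.125),1))
E
python3 - <<'E'
from h import *
T=cam("top")
print("reel",ray(T,(137,262),.07))
b=W([.165,0,.036]); print(b); go([b[0],b[1],.2],1.649)
E
```

```text
reel [0.45795386 0.41388685 0.07      ]
[0.47840954 0.2281957  0.036     ]
pos [0.1827 0.5975 0.2309] rot [-1.571e+00  1.000e-03  1.274e+00] clock 0.15 F [ 0.1 -0.1  0.3] w 0.0852
target [0.4784 0.2282 0.2   ] -> dx dy dz [-266.6   31.1 -390.7] yaw -0.375 rows>= 11.4
```

```bash
python3 -m crank '[{"hand":0,"dx":-130,"dy":0,"dz":-195,"yaw":-0.2},{"hand":0,"dx":-267,"dy":0,"dz":-391,"yaw":-0.375},{"hand":0,"dx":-267,"dy":31,"dz":-391,"yaw":-0.375},{"hand":0,"dx":-267,"dy":31,"dz":-391,"yaw":-0.375},{"hand":0,"dx":-267,"dy":31,"dz":-391,"yaw":-0.375},{"hand":0,"dx":-267,"dy":31,"dz":-391,"yaw":-0.375},{"hand":0,"dx":-267,"dy":31,"dz":-391,"yaw":-0.375},{"hand":0,"dx":-267,"dy":31,"dz":-391,"yaw":-0.375},{"hand":0,"dx":-267,"dy":31,"dz":-391,"yaw":-0.375},{"hand":0,"dx":-267,"dy":31,"dz":-391,"yaw":-0.375},{"hand":0,"dx":-267,"dy":31,"dz":-391,"yaw":-0.375},{"hand":0,"dx":-267,"dy":31,"dz":-391,"yaw":-0.375}]'
python3 -m crank '[{"hand":0,"dx":0,"dy":0,"dz":0,"yaw":0},{"hand":0,"dx":0,"dy":0,"dz":0,"yaw":0},{"hand":0,"dx":0,"dy":0,"dz":0,"yaw":0}]'
python3 - <<'E'
from h import *
b=W([.165,0,.036]); go([b[0],b[1],.2],1.649)
import pickle
pickle.dump(cam("wrist"),open("w1.pkl","wb"))
cv2.imwrite("pics/w1.png",bot.grab_frame("wrist")[:,:,::-1])
E
```

```text
clock: 1.15
position: [0.4814, 0.2227, 0.1999]
tool_rot: [-1.571, 0.002, 1.644]
force: [0.3, -0.3, 0.3]
grip_width: 0.0856
clock: 1.4
position: [0.4782, 0.2286, 0.2002]
tool_rot: [-1.57, -0.0, 1.65]
force: [-0.4, 0.7, 0.7]
grip_width: 0.0852
pos [0.4782 0.2286 0.2002] rot [-1.57 -0.    1.65] clock 1.4 F [-0.4  0.7  0.7] w 0.0852
target [0.4784 0.2282 0.2   ] -> dx dy dz [-0.4  0.2 -0.2] yaw 0.001 rows>= 0.0
```

View pics/w1.png

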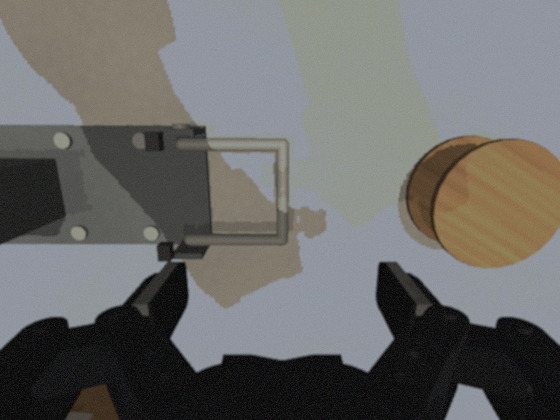

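The wrist view shows the leg's cross bar at column ~283, running from row 138 to row 245. The plate edge is at column ~208, rows 125–242 to 258, and the reel is at the right (490,200).

Run:
```python
from h import *
import pickle
c=pickle.load(open("w1.pkl","rb"))
im=cv2.imread("pics/w1.png"); cv2.imwrite("pics/w1z.png",cv2.resize(im[110:270,130:310],None,fx=4.4,fy=3.7,interpolation=cv2.INTER_CUBIC)) if 0 else cv2.imwrite("pics/w1z.png",cv2.resize(im[115:265,140:300],None,fx=4,fy=4,interpolation=cv2.INTER_CUBIC))
for u in [(282.5,138),(282.5,244.5),(282.5,191)]: print(ray(c,u,.036))
print(proj(c,place(ST,[[.165,0,.036],[.171,.054,.036],[.171,-.054,.036],[.085,.065,.008],[.085,-.065,.008]])))
```

```text
[0.42434672 0.22502584 0.036     ]
[0.53175181 0.23364718 0.036     ]
[0.47530152 0.22911595 0.036     ]
[[281.32365077 193.99023589]
 [287.72339919 138.1638888 ]
 [287.0612863  244.85955372]
 [202.99463122 125.64712566]
 [210.58635081 244.61596605]]
```

View pics/w1z.png

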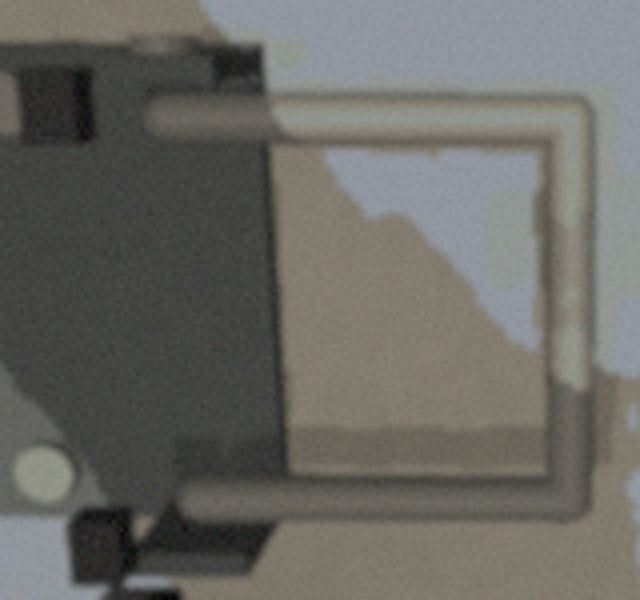

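The wrist picture agrees with the stand estimate to under 1 px, so I'll descend and grip the bar lightly.

```bash
python3 -m crank '[{"hand":0,"dx":0,"dy":41,"dz":0,"yaw":0},{"hand":0,"dx":0,"dy":82,"dz":0,"yaw":0},{"hand":0,"dx":0,"dy":120,"dz":0,"yaw":0},{"hand":0,"dx":0,"dy":150,"dz":0,"yaw":0},{"hand":0,"dx":0,"dy":172,"dz":0,"yaw":0},{"hand":0,"dx":0,"dy":182,"dz":0,"yaw":0},{"hand":0,"dx":0,"dy":182,"dz":0,"yaw":0},{"hand":0,"dx":0,"dy":182,"dz":0,"yaw":0}]' 25
python3 -m crank '[{"hand":0.5,"dx":0,"dy":0,"dz":0,"yaw":0},{"hand":0.8,"dx":0,"dy":0,"dz":0,"yaw":0},{"hand":1,"dx":0,"dy":0,"dz":0,"yaw":0},{"hand":1,"dx":0,"dy":0,"dz":0,"yaw":0},{"hand":1,"dx":0,"dy":0,"dz":0,"yaw":0},{"hand":1,"dx":0,"dy":0,"dz":0,"yaw":0},{"hand":1,"dx":0,"dy":0,"dz":0,"yaw":0},{"hand":1,"dx":0,"dy":0,"dz":0,"yaw":0}]' 25
python3 - <<'E'
from h import *
b=W([.165,0,.036]); go([b[0],b[1],.017],1.649)
cv2.imwrite("pics/s2.png",cv2.resize(bot.grab_frame("scene")[120:270,180:380,::-1],None,fx=4,fy=4,interpolation=cv2.INTER_CUBIC))
E
```

```text
clock: 2.12
position: [0.4785, 0.2286, 0.0189]
tool_rot: [-1.571, -0.0, 1.65]
force: [-0.0, 0.2, 0.4]
grip_width: 0.0855
clock: 2.78
position: [0.4787, 0.229, 0.0186]
tool_rot: [-1.571, -0.001, 1.65]
force: [-2.2, 6.5, 5.4]
grip_width: 0.0112
pos [0.4787 0.229  0.0186] rot [-1.571e+00 -1.000e-03  1.650e+00] clock 2.78 F [-2.2  6.5  5.4] w 0.0112
target [0.4784 0.2282 0.017 ] -> dx dy dz [-0.8  1.6  0.4] yaw 0.001 rows>= 0.0
```

View pics/s2.png

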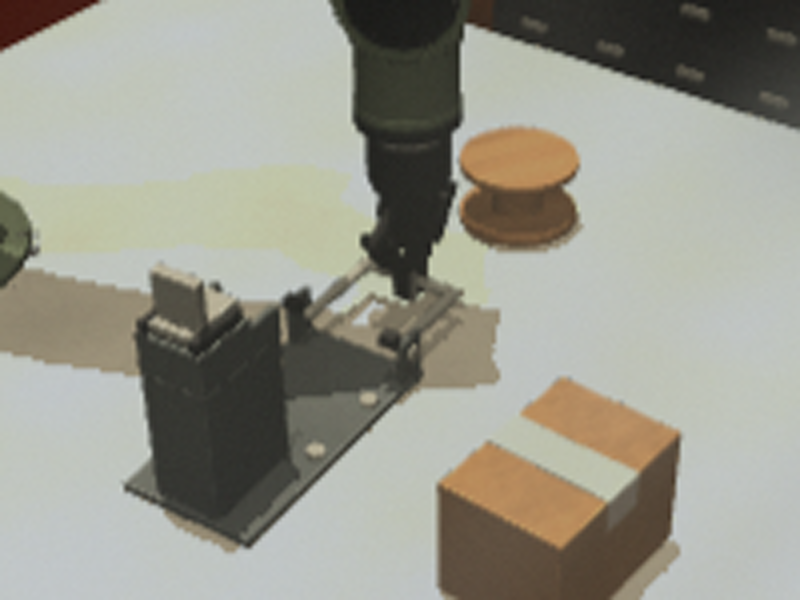

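The bar is gripped: the opening is 11 mm on a 12 mm rod. I'll trace the first part of the arc.

```bash
python3 -m crank '[{"hand":1,"dx":-0.5,"dy":-9.5,"dz":0,"yaw":0},{"hand":1,"dx":-1.9,"dy":-18.9,"dz":0,"yaw":0},{"hand":1,"dx":-4.2,"dy":-28.1,"dz":0,"yaw":0},{"hand":1,"dx":-7.5,"dy":-37,"dz":0,"yaw":0},{"hand":1,"dx":-11.6,"dy":-45.5,"dz":0,"yaw":0},{"hand":1,"dx":-16.6,"dy":-53.6,"dz":0,"yaw":0},{"hand":1,"dx":-22.3,"dy":-61.2,"dz":0,"yaw":0},{"hand":1,"dx":-28.8,"dy":-68.1,"dz":0,"yaw":0},{"hand":1,"dx":-35.9,"dy":-74.4,"dz":0,"yaw":0},{"hand":1,"dx":-43.7,"dy":-79.9,"dz":0,"yaw":0},{"hand":1,"dx":-43.7,"dy":-79.9,"dz":0,"yaw":0}]'
python3 - <<'E'
from h import *
go(W([.165-.0437,0,.0989]),1.649)
cv2.imwrite("pics/s3.png",cv2.resize(bot.grab_frame("scene")[120:270,180:380,::-1],None,fx=4,fy=4,interpolation=cv2.INTER_CUBIC))
E
```

```text
clock: 3.75
position: [0.4827, 0.1876, 0.1008]
tool_rot: [-1.574, -0.005, 1.651]
force: [-11.3, 19.5, 28.6]
grip_width: 0.0107
pos [0.4827 0.1876 0.1008] rot [-1.574 -0.005  1.651] clock 3.75 F [-11.3  19.5  28.6] w 0.0107
target [0.4818 0.1846 0.0989] -> dx dy dz [-2.9  1.8  1.1] yaw 0.002 rows>= 0.1
```

View pics/s3.png

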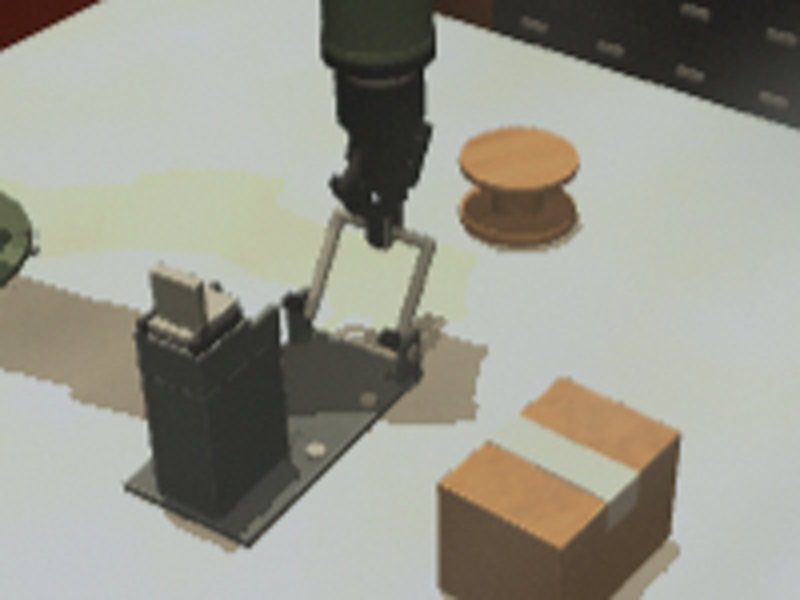

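The leg is swinging up and still gripped, but about 30 N pushes outward along the radius, so my arc runs slightly inside the true one. I'll continue with a 3 mm larger radius.

```bash
python3 -m crank '[{"hand":1,"dx":1.6,"dy":-2.6,"dz":0,"yaw":0},{"hand":1,"dx":-6.9,"dy":-7.4,"dz":0,"yaw":0},{"hand":1,"dx":-15.8,"dy":-11.4,"dz":0,"yaw":0},{"hand":1,"dx":-25,"dy":-14.5,"dz":0,"yaw":0},{"hand":1,"dx":-34.6,"dy":-16.7,"dz":0,"yaw":0},{"hand":1,"dx":-34.6,"dy":-16.7,"dz":0,"yaw":0}]'
python3 - <<'E'
from h import *
go(W([.07+.095*np.cos(1.4),0,.017+.095*np.sin(1.4)]),1.649)
E
```

```text
clock: 4.3
position: [0.4854, 0.1484, 0.1156]
tool_rot: [-1.572, 0.0, 1.647]
force: [0.5, 1.9, 8.0]
grip_width: 0.0108
pos [0.4854 0.1484 0.1156] rot [-1.572  0.     1.647] clock 4.3 F [0.5 1.9 8. ] w 0.0108
target [0.4846 0.1496 0.1106] -> dx dy dz [1.3 5.  0.7] yaw -0.002 rows>= 0.1
```

```bash
python3 -m crank '[{"hand":1,"dx":-9.7,"dy":-1.2,"dz":0,"yaw":0},{"hand":1,"dx":-19.5,"dy":-1.4,"dz":0,"yaw":0},{"hand":1,"dx":-29.3,"dy":-0.6,"dz":0,"yaw":0},{"hand":1,"dx":-38.5,"dy":1,"dz":0,"yaw":0},{"hand":1,"dx":-38.5,"dy":1,"dz":0,"yaw":0},{"hand":1,"dx":-38.5,"dy":1,"dz":0,"yaw":0}]'
python3 - <<'E'
from h import *
go(W([.07+.095*np.cos(1.833),0,.017+.095*np.sin(1.833)]),1.649)
E
```

```text
clock: 4.8
position: [0.4879, 0.1102, 0.1138]
tool_rot: [-1.571, 0.001, 1.648]
force: [1.6, -3.1, 6.8]
grip_width: 0.0112
pos [0.4879 0.1102 0.1138] rot [-1.571e+00  1.000e-03  1.648e+00] clock 4.8 F [ 1.6 -3.1  6.8] w 0.0112
target [0.4878 0.1089 0.1088] -> dx dy dz [-1.2  5.1  0.3] yaw -0.001 rows>= 0.1
```

```bash
python3 -m crank '[{"hand":0.7,"dx":0,"dy":0,"dz":0,"yaw":0},{"hand":0.4,"dx":0,"dy":0,"dz":0,"yaw":0},{"hand":0.2,"dx":0,"dy":0,"dz":0,"yaw":0},{"hand":0,"dx":0,"dy":0,"dz":0,"yaw":0},{"hand":0,"dx":0,"dy":0,"dz":0,"yaw":0},{"hand":0,"dx":0,"dy":0,"dz":0,"yaw":0},{"hand":0,"dx":0,"dy":-15,"dz":0,"yaw":0},{"hand":0,"dx":0,"dy":-50,"dz":0,"yaw":0},{"hand":0,"dx":0,"dy":-90,"dz":0,"yaw":0},{"hand":0,"dx":0,"dy":-130,"dz":0,"yaw":0},{"hand":0,"dx":0,"dy":-160,"dz":0,"yaw":0},{"hand":0,"dx":0,"dy":-160,"dz":0,"yaw":0}]'
python3 - <<'E'
from h import *
import pickle
go(W([0,0,.3]),1.649)
pickle.dump(cam("wrist"),open("w2.pkl","wb"))
cv2.imwrite("pics/w2.png",bot.grab_frame("wrist")[:,:,::-1])
cv2.imwrite("pics/s4.png",cv2.resize(bot.grab_frame("scene")[120:270,180:380,::-1],None,fx=4,fy=4,interpolation=cv2.INTER_CUBIC))
E
```

```text
clock: 5.8
position: [0.4897, 0.1121, 0.2796]
tool_rot: [-1.579, -0.002, 1.649]
force: [-0.3, 0.2, 0.7]
grip_width: 0.0857
pos [0.4897 0.1121 0.2796] rot [-1.579 -0.002  1.649] clock 5.8 F [-0.3  0.2  0.7] w 0.0857
target [0.4913 0.0637 0.3   ] -> dx dy dz [-48.3 -20.5   2.1] yaw -0.0 rows>= 1.3
```

View pics/w2.png

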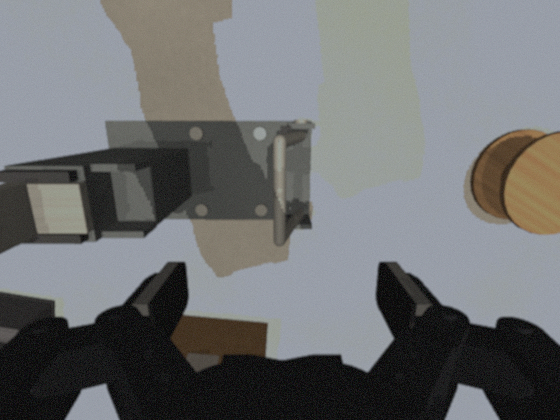

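View pics/s4.png

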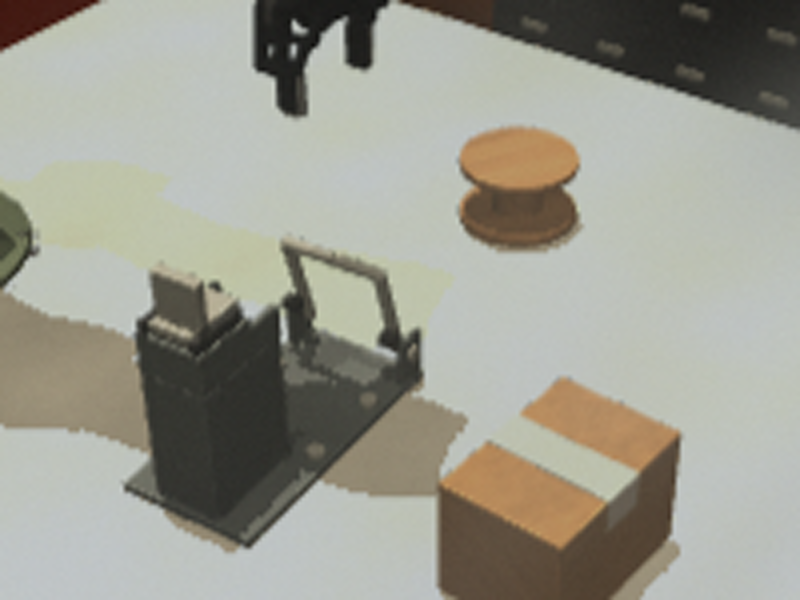

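Both views show the leg standing by itself, leaning towards the saddle. The bar is at column 280, rows 137–245 in the wrist view.

Run:
```python
from h import *
import pickle
c=pickle.load(open("w2.pkl","rb"))
print(proj(c,place(ST,np.array([[45.4,0,128],[45.4,54,128],[45.4,-54,128],[85,-65,8],[85,65,8],[-72,32,164],[-72,-32,164],[-72,26,164],[-72,-26,164]])/1e3)).round(1).tolist())
im=cv2.imread("pics/w2.png"); cv2.imwrite("pics/w2z.png",cv2.resize(im[110:255,0:320],None,fx=2.5,fy=2.5,interpolation=cv2.INTER_CUBIC))
o=ray(c,(280,191),.128); print(o, W([.0454,0,.128]))
go([.5844,-.3784,.22],-.125)
```

```text
[[278.3, 193.1], [278.2, 134.7], [278.5, 246.0], [308.0, 219.7], [310.5, 121.1], [133.2, 164.6], [142.8, 238.4], [134.2, 172.0], [142.0, 231.9]]
[0.48558523 0.11037209 0.128     ] [0.48775317 0.10896124 0.128     ]
pos [0.488  0.1116 0.2748] rot [-1.573 -0.     1.649] clock 5.9 F [-0.5  0.3 -0.5] w 0.0855
target [ 0.5844 -0.3784  0.22  ] -> dx dy dz [-496.1   54.7  -57.7] yaw 1.774 rows>= 14.2
```

View pics/w2z.png

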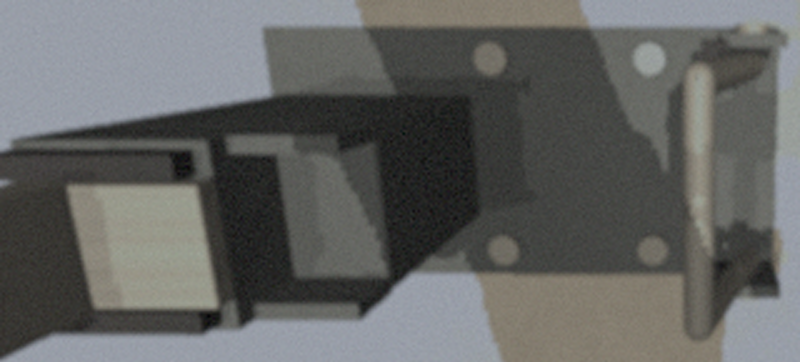

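Cheek and bar positions agree to about 1.5 mm, so I'm shifting the stand estimate +1.4 mm along world y. Next I move over the long tube.

```bash
sed -i 's/^ST=.*/ST=[0.4910,0.0651,1.649]/' h.py
python3 -m crank '[{"hand":0,"dx":-40,"dy":-30,"dz":-5,"yaw":0.12},{"hand":0,"dx":-80,"dy":-30,"dz":-10,"yaw":0.24},{"hand":0,"dx":-120,"dy":-30,"dz":-15,"yaw":0.36},{"hand":0,"dx":-160,"dy":-30,"dz":-20,"yaw":0.48},{"hand":0,"dx":-200,"dy":-30,"dz":-25,"yaw":0.6},{"hand":0,"dx":-240,"dy":-30,"dz":-30,"yaw":0.72},{"hand":0,"dx":-280,"dy":-30,"dz":-35,"yaw":0.84},{"hand":0,"dx":-320,"dy":-30,"dz":-40,"yaw":0.96},{"hand":0,"dx":-360,"dy":0,"dz":-45,"yaw":1.08},{"hand":0,"dx":-400,"dy":30,"dz":-50,"yaw":1.2},{"hand":0,"dx":-440,"dy":55,"dz":-55,"yaw":1.32},{"hand":0,"dx":-480,"dy":55,"dz":-58,"yaw":1.44}]'
python3 - <<'E'
from h import *
go([.5844,-.3784,.22],-.125)
E
```

```text
clock: 6.9
position: [0.5789, -0.3439, 0.2177]
tool_rot: [-1.567, 0.005, 0.205]
force: [0.4, 0.2, -0.6]
grip_width: 0.0856
pos [ 0.5789 -0.3439  0.2177] rot [-1.567  0.005  0.205] clock 6.9 F [ 0.4  0.2 -0.6] w 0.0856
target [ 0.5844 -0.3784  0.22  ] -> dx dy dz [ -1.6  -2.4 -34.9] yaw 0.33 rows>= 2.6
```

```bash
python3 -m crank '[{"hand":0,"dx":0,"dy":0,"dz":-18,"yaw":0.12},{"hand":0,"dx":0,"dy":0,"dz":-18,"yaw":0.24},{"hand":0,"dx":0,"dy":0,"dz":-18,"yaw":0.334},{"hand":0,"dx":0,"dy":0,"dz":-18,"yaw":0.334},{"hand":0,"dx":0,"dy":0,"dz":-18,"yaw":0.334},{"hand":0,"dx":0,"dy":0,"dz":-18,"yaw":0.334}]'
python3 - <<'E'
from h import *
import pickle
go([.5844,-.3784,.22],-.125)
pickle.dump(cam("wrist"),open("w3.pkl","wb"))
cv2.imwrite("pics/w3.png",bot.grab_frame("wrist")[:,:,::-1])
E
```

```text
clock: 7.4
position: [0.5835, -0.3614, 0.2221]
tool_rot: [-1.571, 0.001, -0.121]
force: [0.1, 0.8, -0.2]
grip_width: 0.0856
pos [ 0.5835 -0.3614  0.2221] rot [-1.571e+00  1.000e-03 -1.210e-01] clock 7.4 F [ 0.1  0.8 -0.2] w 0.0856
target [ 0.5844 -0.3784  0.22  ] -> dx dy dz [  3.    2.1 -16.8] yaw 0.004 rows>= 0.4
```

View pics/w3.png

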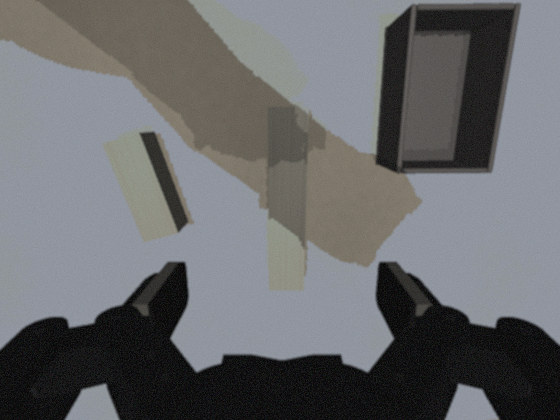

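The wrist view shows the long tube at columns 268–306, rows 107–290. The bin is right of it and the short tube left, both clear of the fingers.

Run:
```python
from h import *
import pickle
c=pickle.load(open("w3.pkl","rb"))
im=cv2.imread("pics/w3.png"); cv2.imwrite("pics/w3z.png",cv2.resize(im[95:300,240:330],None,fx=2.9,fy=2.9,interpolation=cv2.INTER_CUBIC))
w=np.array([ray(c,u,.04) for u in [(267.5,107),(306,107.5),(305,290),(268,290)]]); print(w.round(4)); m=w.mean(0);print(m)
d=w[0]+w[1]-w[2]-w[3]; print(np.linalg.norm(d)/2,"yaw",np.arctan2(d[1],d[0])-np.pi/2, np.linalg.norm(w[1]-w[0]))
P=np.array([[-.1,-.02,.04],[.1,-.02,.04],[.1,.02,.04],[-.1,.02,.04]])
print(proj(c,place([.5844,-.3784,1.446],P)).round(1).tolist())
```

```text
[[ 0.5796 -0.2779  0.04  ]
 [ 0.6168 -0.2829  0.04  ]
 [ 0.5958 -0.4806  0.04  ]
 [ 0.5538 -0.4755  0.04  ]]
[ 0.5864751  -0.37919895  0.04      ]
0.1990141910275373 yaw -0.11769655420117497 0.0375370526682946
[[301.5, 290.0], [305.8, 106.2], [264.7, 106.0], [266.5, 289.9]]
```

View pics/w3z.png

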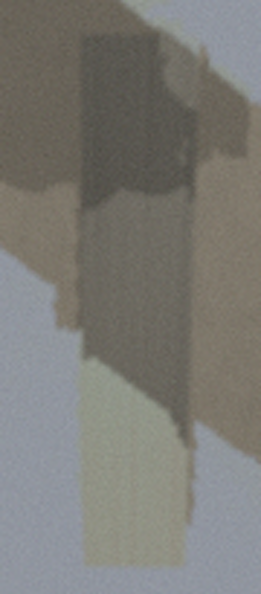

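Run:
```python
from h import *
go([.5856,-.3788,.008],-.122)
```

```text
pos [ 0.5836 -0.3615  0.2224] rot [-1.571e+00  1.000e-03 -1.220e-01] clock 7.45 F [ 0.  -0.3 -0.1] w 0.085
target [ 0.5856 -0.3788  0.008 ] -> dx dy dz [  4.3 214.4 -17. ] yaw 0.0 rows>= 5.2
```

```bash
python3 -m crank '[{"hand":0,"dx":4,"dy":30,"dz":-17,"yaw":0},{"hand":0,"dx":4,"dy":70,"dz":-17,"yaw":0},{"hand":0,"dx":4,"dy":110,"dz":-17,"yaw":0},{"hand":0,"dx":4,"dy":145,"dz":-17,"yaw":0},{"hand":0,"dx":4,"dy":175,"dz":-17,"yaw":0},{"hand":0,"dx":4,"dy":198,"dz":-17,"yaw":0},{"hand":0,"dx":4,"dy":210,"dz":-17,"yaw":0},{"hand":0,"dx":4,"dy":214,"dz":-17,"yaw":0},{"hand":0,"dx":4,"dy":214,"dz":-17,"yaw":0},{"hand":0,"dx":4,"dy":214,"dz":-17,"yaw":0}]' 60
python3 -m crank '[{"hand":0.3,"dx":0,"dy":0,"dz":0,"yaw":0},{"hand":0.5,"dx":0,"dy":0,"dz":0,"yaw":0},{"hand":0.7,"dx":0,"dy":0,"dz":0,"yaw":0},{"hand":1,"dx":0,"dy":0,"dz":0,"yaw":0},{"hand":1,"dx":0,"dy":0,"dz":0,"yaw":0},{"hand":1,"dx":0,"dy":0,"dz":0,"yaw":0},{"hand":1,"dx":0,"dy":0,"dz":0,"yaw":0},{"hand":1,"dx":0,"dy":0,"dz":0,"yaw":0}]' 60
python3 -m crank '[{"hand":1,"dx":0,"dy":-5,"dz":0,"yaw":0},{"hand":1,"dx":0,"dy":-15,"dz":0,"yaw":0},{"hand":1,"dx":0,"dy":-30,"dz":0,"yaw":0},{"hand":1,"dx":0,"dy":-50,"dz":0,"yaw":0},{"hand":1,"dx":0,"dy":-60,"dz":0,"yaw":0},{"hand":1,"dx":0,"dy":-60,"dz":0,"yaw":0},{"hand":1,"dx":0,"dy":-60,"dz":0,"yaw":0}]'
python3 - <<'E'
from h import *
go([.5856,-.3788,.32],-.122)
cv2.imwrite("pics/w4.png",bot.grab_frame("wrist")[:,:,::-1])
cv2.imwrite("pics/s5.png",cv2.resize(bot.grab_frame("scene")[220:360,100:300,::-1],None,fx=4,fy=4,interpolation=cv2.INTER_CUBIC))
E
```

```text
clock: 8.28
position: [0.5861, -0.3797, 0.0103]
tool_rot: [-1.572, -0.002, -0.124]
force: [0.8, -0.5, -0.2]
grip_width: 0.0851
clock: 8.95
position: [0.586, -0.3795, 0.0098]
tool_rot: [-1.571, -0.001, -0.125]
force: [-0.5, 1.9, 8.9]
grip_width: 0.0392
clock: 9.53
position: [0.5858, -0.3792, 0.0695]
tool_rot: [-1.571, -0.001, -0.125]
force: [0.4, -0.0, -4.4]
grip_width: 0.0393
pos [ 0.5858 -0.3792  0.0695] rot [-1.571e+00 -1.000e-03 -1.250e-01] clock 9.53 F [ 0.4 -0.  -4.4] w 0.0393
target [ 0.5856 -0.3788  0.32  ] -> dx dy dz [   0.  -250.5    0.3] yaw -0.003 rows>= 6.0
```

View pics/w4.png

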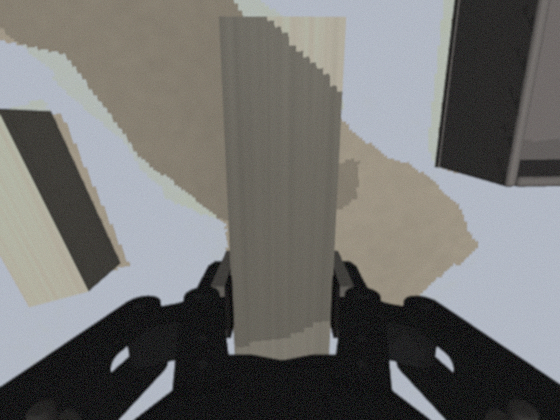

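View pics/s5.png

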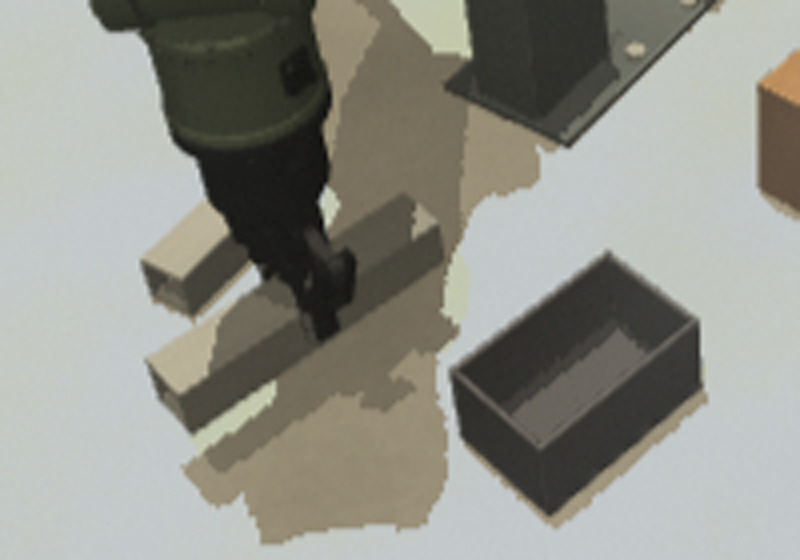

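The tube is held (39.3 mm) and lifted, with its far end at row 16, columns 220–346 in the wrist view. I'll work out its offset in the grip from that end edge.

Run:
```python
from h import *
c=cam("wrist"); s=bot.observe(); M=R.from_euler('xyz',s['tool_rot']).as_matrix()
for z in (.0985,.101):
  for u in [(220,16.5),(346,16)]:
    print(z,(M.T@(ray(c,u,z)-s['position'])*1e3).round(1))
for f in (W([0,0,.32]),): go(f,1.649-np.pi/2)
```

```text
0.0985 [-19.3 -30.4 100.3]
0.0985 [ 20.2 -30.4 100.5]
0.101 [-18.9 -32.9  99.6]
0.101 [ 19.8 -32.9  99.8]
pos [ 0.5851 -0.3788  0.068 ] rot [-1.57e+00  1.00e-03 -1.25e-01] clock 9.63 F [ 0.4  0.6 -3.8] w 0.0393
target [0.491  0.0651 0.32  ] -> dx dy dz [-149.  -251.6  428.9] yaw -0.203 rows>= 12.4
```

The tube's centre is within 1 mm of the TCP. Next I'll lift it, carry it over above the latch, and turn −0.203.

```bash
python3 -m crank '[{"hand":1,"dx":0,"dy":-25,"dz":0,"yaw":0},{"hand":1,"dx":0,"dy":-60,"dz":0,"yaw":0},{"hand":1,"dx":0,"dy":-95,"dz":0,"yaw":0},{"hand":1,"dx":0,"dy":-130,"dz":0,"yaw":0},{"hand":1,"dx":0,"dy":-165,"dz":10,"yaw":0},{"hand":1,"dx":-10,"dy":-195,"dz":30,"yaw":-0.03},{"hand":1,"dx":-20,"dy":-222,"dz":55,"yaw":-0.06},{"hand":1,"dx":-30,"dy":-242,"dz":85,"yaw":-0.09},{"hand":1,"dx":-40,"dy":-251,"dz":118,"yaw":-0.12},{"hand":1,"dx":-52,"dy":-251,"dz":152,"yaw":-0.15},{"hand":1,"dx":-64,"dy":-251,"dz":186,"yaw":-0.18},{"hand":1,"dx":-76,"dy":-251,"dz":220,"yaw":-0.203}]'
python3 -m crank '[{"hand":1,"dx":0,"dy":0,"dz":0,"yaw":0},{"hand":1,"dx":0,"dy":0,"dz":0,"yaw":0}]'
python3 - <<'E'
from h import *
go(W([0,0,.32]),1.649-np.pi/2)
E
```

```text
clock: 10.63
position: [0.5367, -0.1498, 0.3191]
tool_rot: [-1.571, 0.001, 0.08]
force: [1.7, 0.2, -3.3]
grip_width: 0.039
clock: 10.8
position: [0.5374, -0.1492, 0.3193]
tool_rot: [-1.57, 0.001, 0.082]
force: [0.3, -1.1, -2.9]
grip_width: 0.0392
pos [ 0.5374 -0.1492  0.3193] rot [-1.57e+00  1.00e-03  8.20e-02] clock 10.8 F [ 0.3 -1.1 -2.9] w 0.0392
target [0.491  0.0651 0.32  ] -> dx dy dz [-28.8  -0.4 217.4] yaw 0.003 rows>= 5.3
```

```bash
python3 -m crank '[{"hand":1,"dx":-3,"dy":0,"dz":20,"yaw":0.003},{"hand":1,"dx":-7,"dy":0,"dz":50,"yaw":0.003},{"hand":1,"dx":-12,"dy":0,"dz":85,"yaw":0.003},{"hand":1,"dx":-17,"dy":0,"dz":120,"yaw":0.003},{"hand":1,"dx":-22,"dy":0,"dz":155,"yaw":0.003},{"hand":1,"dx":-26,"dy":0,"dz":185,"yaw":0.003},{"hand":1,"dx":-29,"dy":0,"dz":206,"yaw":0.003},{"hand":1,"dx":-29,"dy":0,"dz":217,"yaw":0.003},{"hand":1,"dx":-29,"dy":0,"dz":217,"yaw":0.003},{"hand":1,"dx":-29,"dy":0,"dz":217,"yaw":0.003},{"hand":1,"dx":-29,"dy":0,"dz":217,"yaw":0.003}]'
python3 - <<'E'
from h import *
import pickle
go(W([0,0,.16]),1.649-np.pi/2)
cv2.imwrite("pics/s6.png",cv2.resize(bot.grab_frame("scene")[120:270,180:380,::-1],None,fx=4,fy=4,interpolation=cv2.INTER_CUBIC))
cv2.imwrite("pics/t6.png",cv2.resize(bot.grab_frame("top")[200:300,180:340,::-1],None,fx=5,fy=5,interpolation=cv2.INTER_CUBIC))
pickle.dump(cam("wrist"),open("w6.pkl","wb"))
cv2.imwrite("pics/w6.png",bot.grab_frame("wrist")[:,:,::-1])
E
```

```text
clock: 11.72
position: [0.4921, 0.061, 0.3196]
tool_rot: [-1.572, 0.0, 0.073]
force: [-0.4, 0.1, -3.6]
grip_width: 0.039
pos [0.4921 0.061  0.3196] rot [-1.572  0.     0.073] clock 11.72 F [-0.4  0.1 -3.6] w 0.039
target [0.491  0.0651 0.16  ] -> dx dy dz [ -0.7 159.6   4.3] yaw -0.005 rows>= 3.8
```

View pics/s6.png

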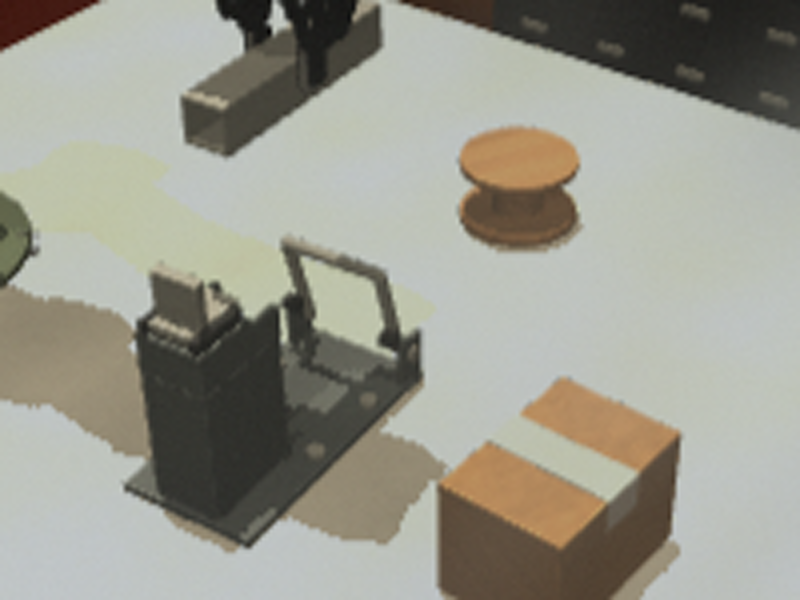

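View pics/w6.png

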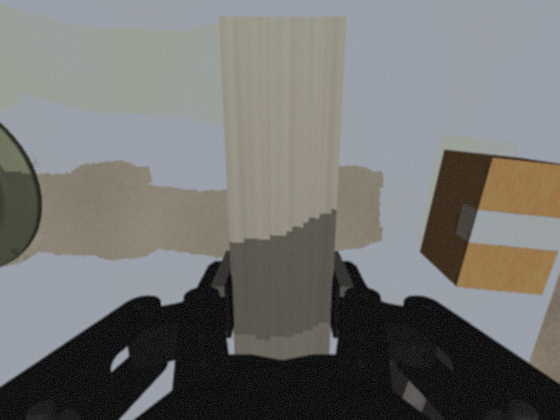

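View pics/t6.png

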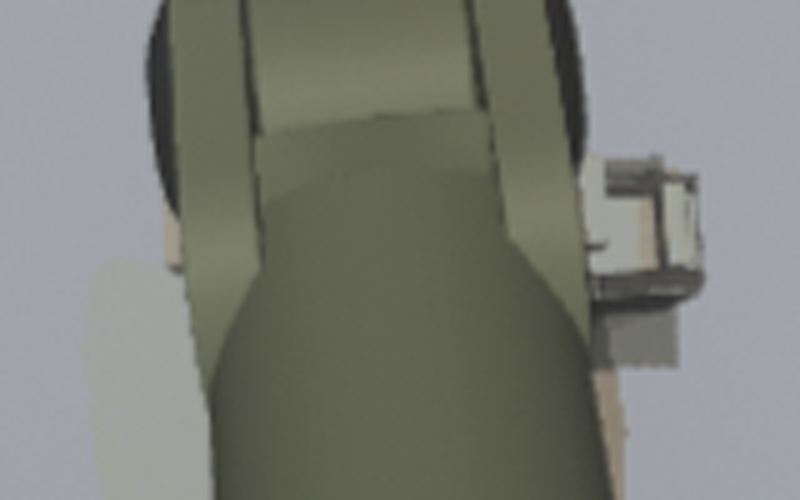

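The tube is held level above the stand, and the stand and leg are unchanged. I'll descend in stages.

```bash
python3 -m crank '[{"hand":1,"dx":-1,"dy":10,"dz":5,"yaw":-0.005},{"hand":1,"dx":-1,"dy":30,"dz":6,"yaw":-0.005},{"hand":1,"dx":-1,"dy":60,"dz":6,"yaw":-0.005},{"hand":1,"dx":-1,"dy":90,"dz":6,"yaw":-0.005},{"hand":1,"dx":-1,"dy":115,"dz":6,"yaw":-0.005},{"hand":1,"dx":-1,"dy":130,"dz":6,"yaw":-0.005},{"hand":1,"dx":-1,"dy":135,"dz":6,"yaw":-0.005},{"hand":1,"dx":-1,"dy":135,"dz":6,"yaw":-0.005},{"hand":1,"dx":-1,"dy":135,"dz":6,"yaw":-0.005}]'
python3 - <<'E'
from h import *
import pickle
go(W([0.002,0,.144]),1.649-np.pi/2)
cv2.imwrite("pics/s7.png",cv2.resize(bot.grab_frame("scene")[150:260,200:300,::-1],None,fx=5.4,fy=5.4,interpolation=cv2.INTER_CUBIC))
cv2.imwrite("pics/w7.png",bot.grab_frame("wrist")[:,:,::-1])
E
```

```text
clock: 12.62
position: [0.4905, 0.0685, 0.1852]
tool_rot: [-1.571, -0.0, 0.08]
force: [-0.2, 0.5, -3.6]
grip_width: 0.0396
pos [0.4905 0.0685 0.1852] rot [-1.571 -0.     0.08 ] clock 12.62 F [-0.2  0.5 -3.6] w 0.0396
target [0.4908 0.0671 0.144 ] -> dx dy dz [ 0.2 41.2 -1.4] yaw 0.002 rows>= 1.0
```

View pics/s7.png

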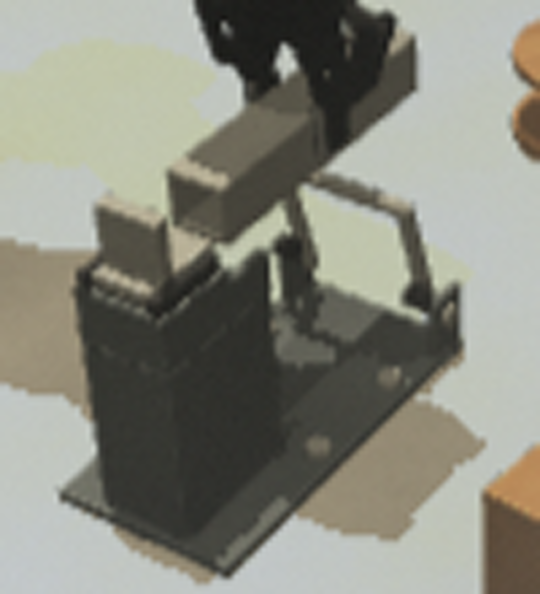

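View pics/w7.png

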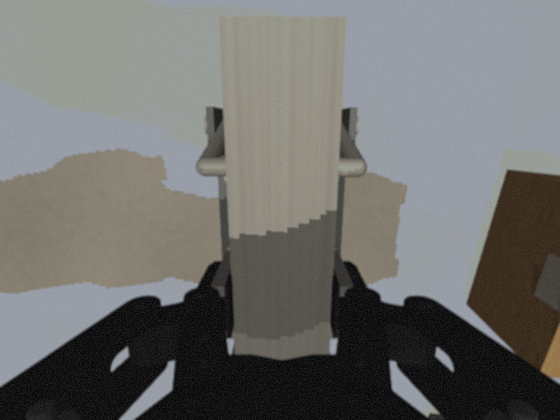

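In the wrist picture the bar's ends (columns 197 and 366) are symmetric about the tube (226–342) to about 1–2 mm, so it's centred. I'll lower it gently.

```bash
python3 -m crank '[{"hand":1,"dx":0,"dy":10,"dz":0,"yaw":0.002},{"hand":1,"dx":0,"dy":20,"dz":-1,"yaw":0.002},{"hand":1,"dx":0,"dy":30,"dz":-1,"yaw":0.002},{"hand":1,"dx":0,"dy":35,"dz":-1,"yaw":0.002},{"hand":1,"dx":0,"dy":37,"dz":-1,"yaw":0.002},{"hand":1,"dx":0,"dy":37,"dz":-1,"yaw":0.002},{"hand":1,"dx":0,"dy":37,"dz":-1,"yaw":0.002}]'
python3 -m crank '[{"hand":1,"dx":0,"dy":1,"dz":0,"yaw":0},{"hand":1,"dx":0,"dy":2,"dz":0,"yaw":0},{"hand":1,"dx":0,"dy":2,"dz":0,"yaw":0},{"hand":1,"dx":0,"dy":2,"dz":0,"yaw":0}]'
python3 -m crank '[{"hand":1,"dx":0,"dy":1,"dz":0,"yaw":0},{"hand":1,"dx":0,"dy":1.5,"dz":0,"yaw":0},{"hand":1,"dx":0,"dy":1.5,"dz":0,"yaw":0},{"hand":1,"dx":0,"dy":1.5,"dz":0,"yaw":0}]'
```

```text
clock: 13.3
position: [0.4904, 0.0675, 0.1478]
tool_rot: [-1.571, 0.0, 0.078]
force: [0.9, -0.2, -4.0]
grip_width: 0.0392
clock: 13.63
position: [0.4904, 0.0676, 0.1459]
tool_rot: [-1.571, -0.0, 0.078]
force: [-0.3, 0.2, -3.7]
grip_width: 0.0391
clock: 13.97
position: [0.4903, 0.0675, 0.1443]
tool_rot: [-1.571, 0.0, 0.078]
force: [0.3, -0.5, -3.7]
grip_width: 0.0392
```

```bash
python3 -m crank '[{"hand":1,"dx":0,"dy":0.7,"dz":0,"yaw":0},{"hand":1,"dx":0,"dy":0.7,"dz":0,"yaw":0},{"hand":1,"dx":0,"dy":0.7,"dz":0,"yaw":0}]'
python3 -m crank '[{"hand":1,"dx":0,"dy":0.7,"dz":0,"yaw":0},{"hand":1,"dx":0,"dy":0.7,"dz":0,"yaw":0},{"hand":1,"dx":0,"dy":0.7,"dz":0,"yaw":0}]'
```

```text
clock: 14.22
position: [0.4904, 0.0676, 0.1436]
tool_rot: [-1.571, -0.0, 0.078]
force: [0.3, 0.4, -3.1]
grip_width: 0.0392
clock: 14.47
position: [0.4904, 0.0676, 0.1434]
tool_rot: [-1.57, -0.0, 0.078]
force: [-4.7, 1.0, 12.2]
grip_width: 0.0392
```

Contact is made, with the tube bottom at the expected height of ~134 mm. I'll ease up slightly and release softly.

```bash
python3 -m crank '[{"hand":1,"dx":0,"dy":-0.4,"dz":0,"yaw":0},{"hand":1,"dx":0,"dy":-0.4,"dz":0,"yaw":0},{"hand":1,"dx":0,"dy":-0.4,"dz":0,"yaw":0}]' 20
python3 -m crank '[{"hand":0.5,"dx":0,"dy":0,"dz":0,"yaw":0},{"hand":0.4,"dx":0,"dy":0,"dz":0,"yaw":0},{"hand":0.3,"dx":0,"dy":0,"dz":0,"yaw":0},{"hand":0.2,"dx":0,"dy":0,"dz":0,"yaw":0},{"hand":0.1,"dx":0,"dy":0,"dz":0,"yaw":0},{"hand":0,"dx":0,"dy":0,"dz":0,"yaw":0},{"hand":0,"dx":0,"dy":0,"dz":0,"yaw":0},{"hand":0,"dx":0,"dy":0,"dz":0,"yaw":0},{"hand":0,"dx":0,"dy":0,"dz":0,"yaw":0}]'
python3 - <<'E'
from h import *
go(W([0.002,0,.3]),1.649-np.pi/2)
cv2.imwrite("pics/s8.png",cv2.resize(bot.grab_frame("scene")[150:260,200:300,::-1],None,fx=5.4,fy=5.4,interpolation=cv2.INTER_CUBIC))
cv2.imwrite("pics/w8.png",bot.grab_frame("wrist")[:,:,::-1])
E
```

```text
clock: 14.72
position: [0.4905, 0.0676, 0.1435]
tool_rot: [-1.571, -0.0, 0.078]
force: [-2.7, 0.3, 5.6]
grip_width: 0.0392
clock: 15.47
position: [0.4904, 0.0675, 0.1433]
tool_rot: [-1.571, 0.0, 0.078]
force: [0.6, 0.0, -0.2]
grip_width: 0.0856
pos [0.4904 0.0675 0.1433] rot [-1.571  0.     0.078] clock 15.47 F [ 0.6  0.  -0.2] w 0.0856
target [0.4908 0.0671 0.3   ] -> dx dy dz [   0.5 -156.7   -0.5] yaw -0.0 rows>= 3.8
```

View pics/s8.png

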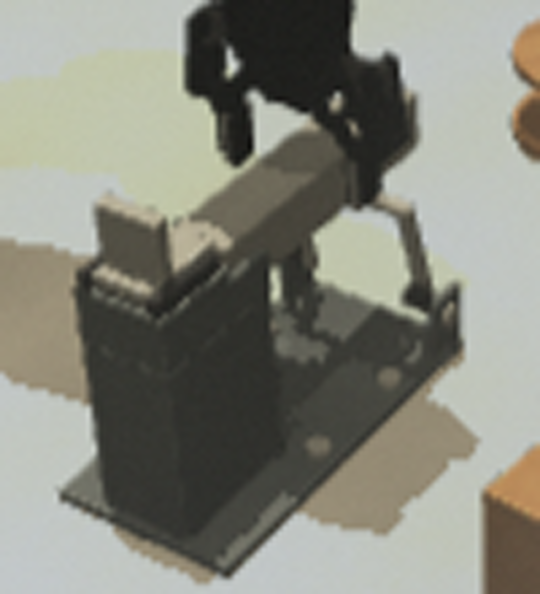

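View pics/w8.png

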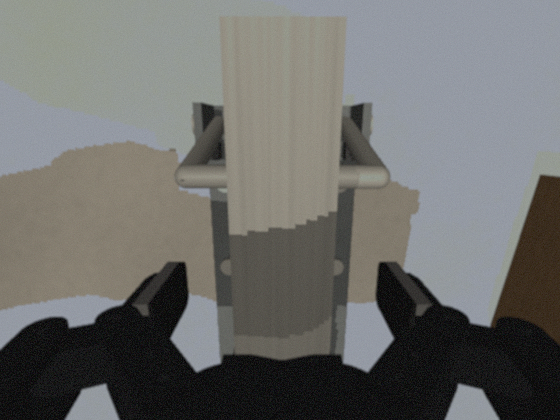

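The tube rests on the bar and in the saddle, released, with the latch still open. I'll retreat up and compute where the tab's rear face is.

```bash
python3 -m crank '[{"hand":0,"dx":0,"dy":-10,"dz":0,"yaw":0},{"hand":0,"dx":0,"dy":-35,"dz":0,"yaw":0},{"hand":0,"dx":0,"dy":-70,"dz":0,"yaw":0},{"hand":0,"dx":0,"dy":-110,"dz":0,"yaw":0},{"hand":0.5,"dx":0,"dy":-145,"dz":0,"yaw":0},{"hand":1,"dx":0,"dy":-160,"dz":-10,"yaw":0},{"hand":1,"dx":0,"dy":-160,"dz":-40,"yaw":0},{"hand":1,"dx":0,"dy":-160,"dz":-80,"yaw":0},{"hand":1,"dx":0,"dy":-160,"dz":-120,"yaw":0},{"hand":1,"dx":0,"dy":-160,"dz":-160,"yaw":0},{"hand":1,"dx":0,"dy":-160,"dz":-200,"yaw":0},{"hand":1,"dx":0,"dy":-160,"dz":-235,"yaw":0}]' 20
python3 -m crank '[{"hand":1,"dx":0,"dy":0,"dz":0,"yaw":0},{"hand":1,"dx":0,"dy":0,"dz":0,"yaw":0},{"hand":1,"dx":0,"dy":0,"dz":0,"yaw":0}]'
python3 - <<'E'
from h import *
import pickle
T=cam("top");S=cam("scene")
def st(p):
    d=p[:2]-ST[:2]; c,s=np.cos(ST[2]),np.sin(ST[2]); return np.round([1e3*(c*d[0]+s*d[1]),1e3*(-s*d[0]+c*d[1])],1)
for u in [(118,105),(200,140)]: print("scene",st(ray(S,np.array(u)/6.5+[200,170]-.4,.228)))
for u in [(735,92),(740,190),(697,95),(707,192)]: print("top",st(ray(T,np.array(u)/5.7+[190,220]-.4,.228)))
go(W([-.22,0,.3]),1.649-np.pi/2)
pickle.dump(cam("wrist"),open("w9.pkl","wb"))
cv2.imwrite("pics/w9.png",bot.grab_frame("wrist")[:,:,::-1])
cv2.imwrite("pics/s9.png",cv2.resize(bot.grab_frame("scene")[100:260,150:350,::-1],None,fx=4,fy=3.7,interpolation=cv2.INTER_CUBIC))
cv2.imwrite("pics/t9.png",cv2.resize(bot.grab_frame("top")[200:300,180:340,::-1],None,fx=5,fy=5,interpolation=cv2.INTER_CUBIC))
E
```

```text
clock: 16.57
position: [0.5082, -0.1694, 0.3043]
tool_rot: [-1.571, -0.001, 0.077]
force: [0.2, 1.4, 0.3]
grip_width: -0.0
clock: 16.82
position: [0.5085, -0.1664, 0.3037]
tool_rot: [-1.57, -0.0, 0.078]
force: [-0.3, 0.5, -0.6]
grip_width: 0.0001
scene [-151.5   22.4]
scene [-153.7  -27.3]
top [-161.6  -19.2]
top [-160.1   25.2]
top [-144.2  -18.9]
top [-145.1   25.1]
pos [ 0.5085 -0.1664  0.3037] rot [-1.57  -0.     0.078] clock 16.82 F [-0.3  0.5 -0.6] w 0.0001
target [ 0.5082 -0.1542  0.3   ] -> dx dy dz [ 0.6  3.7 12.2] yaw -0.0 rows>= 0.3
```

View pics/w9.png

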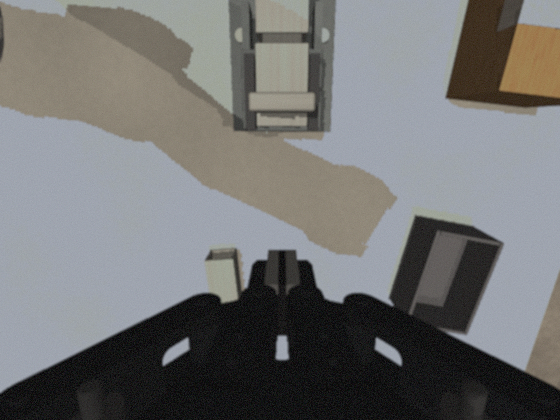

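View pics/s9.png

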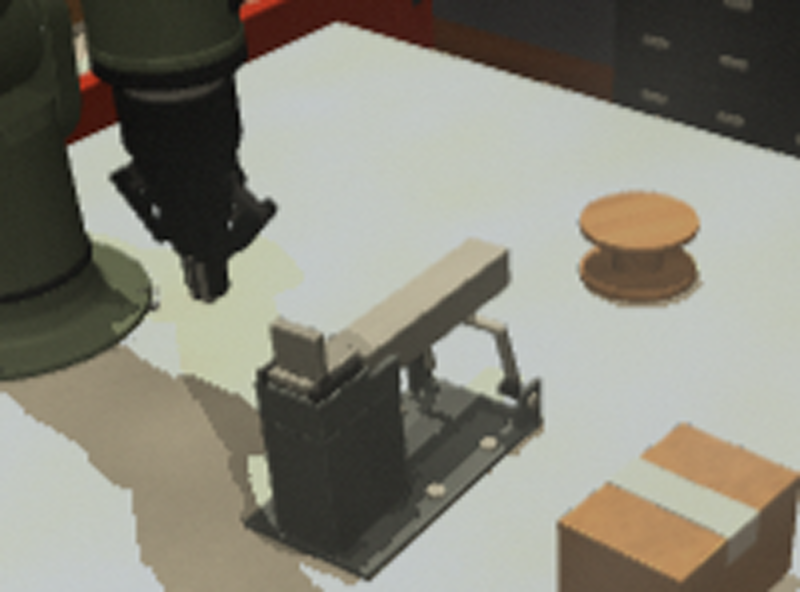

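View pics/t9.png

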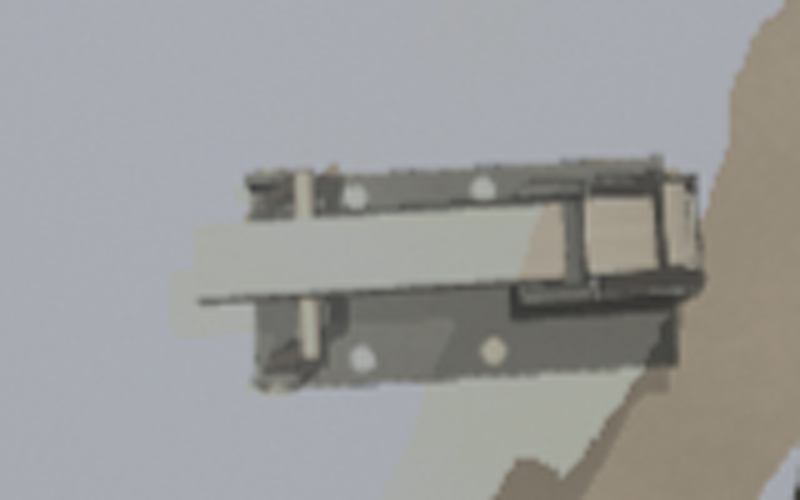

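Run:
```python
from h import *
import pickle
T=cam("top"); c=pickle.load(open("w9.pkl","rb"))
def st(p):
    d=p[:2]-ST[:2]; cc,s=np.cos(ST[2]),np.sin(ST[2]); return np.round([1e3*(cc*d[0]+s*d[1]),1e3*(-s*d[0]+cc*d[1])],1)
for u in [(197,226),(200,298),(563,202),(566,277)]: print("tube",st(ray(T,np.array(u)/5+[180,200]-.4,.174)))
im=cv2.imread("pics/w9.png"); cv2.imwrite("pics/w9z.png",cv2.resize(im[0:140,220:345],None,fx=4.2,fy=4.2,interpolation=cv2.INTER_CUBIC))
for u in [(249,94),(315,94),(249,110),(315,110)]: print("tab",st(ray(c,u,.228)))
for u in [(282,127)]: print("plate",st(ray(c,u,.186)))
```

```text
tube [100.9 -17.8]
tube [100.7  20.8]
tube [-96.8 -18.6]
tube [-95.5  22. ]
tab [-146.3   21.8]
tab [-146.3  -21. ]
tab [-156.2   22. ]
tab [-156.2  -21.3]
plate [-167.6    0.3]
```

View pics/w9z.png

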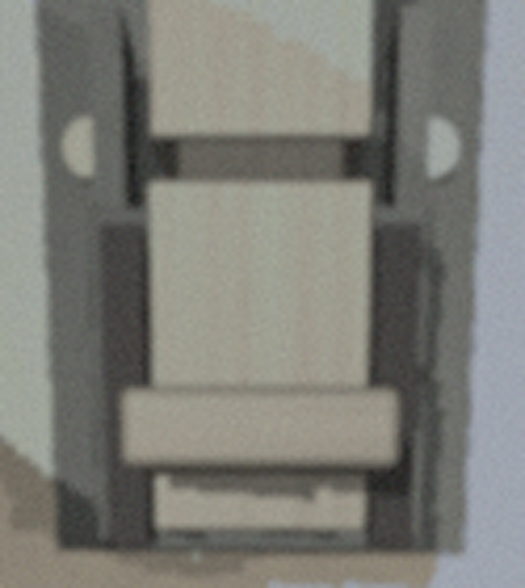

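The top view puts the tube at stand x≈+2 mm, y≈+1.6 mm, in line. The wrist picture puts the tab's rear upper edge at stand x≈−157 mm, 43 mm wide and centred, which fits the sizes given. I'll descend behind the tab.

Run:
```python
from h import *
go(W([-.195,0,.202]),1.649-np.pi/2)
```

```text
pos [ 0.5088 -0.1655  0.3036] rot [-1.57 -0.    0.08] clock 16.97 F [0.4 0.2 0.3] w 0.0001
target [ 0.5062 -0.1293  0.202 ] -> dx dy dz [  0.3 101.6  36.3] yaw 0.002 rows>= 2.6
```

```bash
python3 -m crank '[{"hand":1,"dx":0,"dy":25,"dz":0,"yaw":0.002},{"hand":1,"dx":0,"dy":55,"dz":0,"yaw":0.002},{"hand":1,"dx":0,"dy":85,"dz":10,"yaw":0.002},{"hand":1,"dx":0,"dy":101,"dz":25,"yaw":0.002},{"hand":1,"dx":0,"dy":101,"dz":36,"yaw":0.002},{"hand":1,"dx":0,"dy":101,"dz":36,"yaw":0.002},{"hand":1,"dx":0,"dy":101,"dz":36,"yaw":0.002}]'
python3 - <<'E'
from h import *
go(W([-.168,0,.202]),1.649-np.pi/2)
cv2.imwrite("pics/w10.png",bot.grab_frame("wrist")[:,:,::-1])
cv2.imwrite("pics/s10.png",cv2.resize(bot.grab_frame("scene")[130:240,190:290,::-1],None,fx=5.4,fy=5.4,interpolation=cv2.INTER_CUBIC))
E
```

```text
clock: 17.55
position: [0.5066, -0.1302, 0.2036]
tool_rot: [-1.571, -0.001, 0.078]
force: [0.6, -0.5, -0.5]
grip_width: 0.0001
pos [ 0.5066 -0.1302  0.2036] rot [-1.571e+00 -1.000e-03  7.800e-02] clock 17.55 F [ 0.6 -0.5 -0.5] w 0.0001
target [ 0.5041 -0.1024  0.202 ] -> dx dy dz [-0.3  1.6 27.9] yaw -0.0 rows>= 0.7
```

View pics/w10.png

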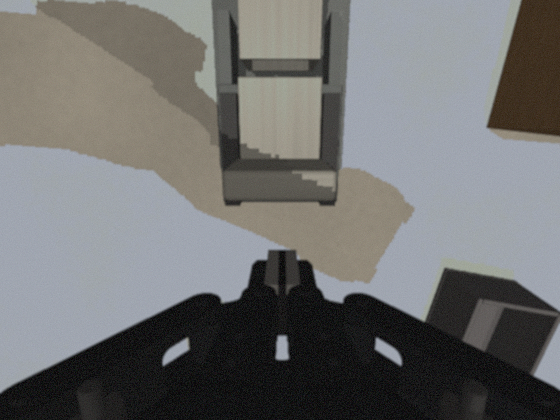

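View pics/s10.png

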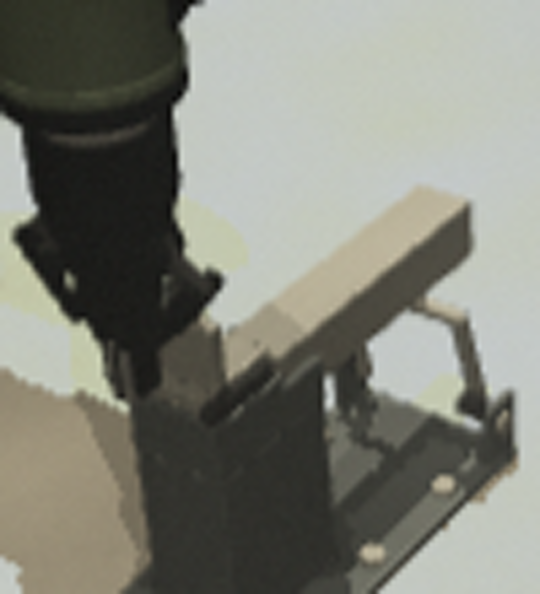

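The closed fingers are centred behind the tab (column 282 against tab columns 224–338) and above the latch plate. I'll push slowly.

```bash
python3 -m crank '[{"hand":1,"dx":0,"dy":1,"dz":8,"yaw":0},{"hand":1,"dx":0,"dy":1,"dz":16,"yaw":0},{"hand":1,"dx":0,"dy":1,"dz":22,"yaw":0},{"hand":1,"dx":0,"dy":1,"dz":26,"yaw":0},{"hand":1,"dx":0,"dy":1,"dz":29,"yaw":0},{"hand":1,"dx":0,"dy":1,"dz":32,"yaw":0},{"hand":1,"dx":0,"dy":1,"dz":34,"yaw":0},{"hand":1,"dx":0,"dy":1,"dz":34,"yaw":0}]'
python3 -m crank '[{"hand":1,"dx":0,"dy":0,"dz":3,"yaw":0},{"hand":1,"dx":0,"dy":0,"dz":6,"yaw":0},{"hand":1,"dx":0,"dy":0,"dz":9,"yaw":0},{"hand":1,"dx":0,"dy":0,"dz":9,"yaw":0}]'
```

```text
clock: 18.32
position: [0.5034, -0.0976, 0.2015]
tool_rot: [-1.572, -0.001, 0.075]
force: [0.5, -7.5, -0.1]
grip_width: 0.0001
clock: 18.65
position: [0.5027, -0.0881, 0.2015]
tool_rot: [-1.571, -0.0, 0.076]
force: [-0.1, -3.2, 1.8]
grip_width: 0.0
```

Contact is made and the spring force is falling from 7.5 N to 3.2 N, as the over-centre spring should. I'll push on past the snap point.

```bash
python3 -m crank '[{"hand":1,"dx":0,"dy":0,"dz":3,"yaw":0},{"hand":1,"dx":0,"dy":0,"dz":6,"yaw":0},{"hand":1,"dx":0,"dy":0,"dz":9,"yaw":0},{"hand":1,"dx":0,"dy":0,"dz":12,"yaw":0},{"hand":1,"dx":0,"dy":0,"dz":14,"yaw":0},{"hand":1,"dx":0,"dy":0,"dz":14,"yaw":0},{"hand":1,"dx":0,"dy":0,"dz":14,"yaw":0}]'
python3 - <<'E'
from h import *
cv2.imwrite("pics/w11.png",bot.grab_frame("wrist")[:,:,::-1])
E
```

```text
clock: 19.23
position: [0.5015, -0.0738, 0.2013]
tool_rot: [-1.571, 0.0, 0.076]
force: [-0.3, -0.5, -0.2]
grip_width: 0.0001
```

View pics/w11.png

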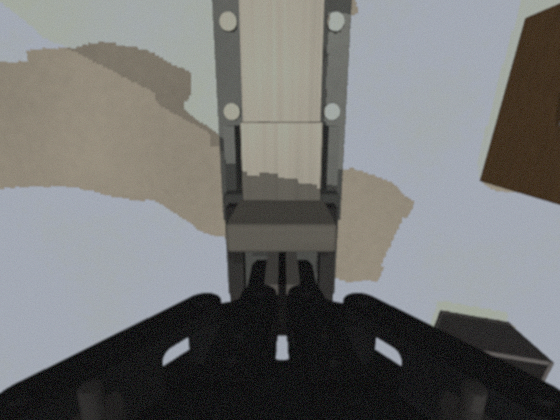

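The tab has jumped ahead of the fingers and the nose overlaps the tube's end (line at row 122, gap gone), so the latch has snapped home. I'll withdraw and check.

```bash
python3 -m crank '[{"hand":1,"dx":0,"dy":0,"dz":-20,"yaw":0},{"hand":1,"dx":0,"dy":0,"dz":-50,"yaw":0},{"hand":1,"dx":0,"dy":-20,"dz":-85,"yaw":0},{"hand":1,"dx":0,"dy":-55,"dz":-105,"yaw":0},{"hand":1,"dx":0,"dy":-90,"dz":-110,"yaw":0},{"hand":1,"dx":0,"dy":-110,"dz":-110,"yaw":0},{"hand":1,"dx":0,"dy":-110,"dz":-110,"yaw":0},{"hand":1,"dx":0,"dy":-110,"dz":-110,"yaw":0},{"hand":1,"dx":0,"dy":-110,"dz":-110,"yaw":0}]'
python3 - <<'E'
from h import *
import pickle
c=cam("wrist"); pickle.dump(c,open("w12.pkl","wb"))
cv2.imwrite("pics/w12.png",bot.grab_frame("wrist")[:,:,::-1])
cv2.imwrite("pics/s12.png",cv2.resize(bot.grab_frame("scene")[100:350,120:370,::-1],None,fx=2.4,fy=2.4,interpolation=cv2.INTER_CUBIC))
cv2.imwrite("pics/t12.png",cv2.resize(bot.grab_frame("top")[200:300,180:340,::-1],None,fx=5,fy=5,interpolation=cv2.INTER_CUBIC))
E
```

```text
clock: 20.03
position: [0.5096, -0.1835, 0.3107]
tool_rot: [-1.57, 0.001, 0.076]
force: [0.1, -0.6, -0.3]
grip_width: 0.0001
```

View pics/w12.png

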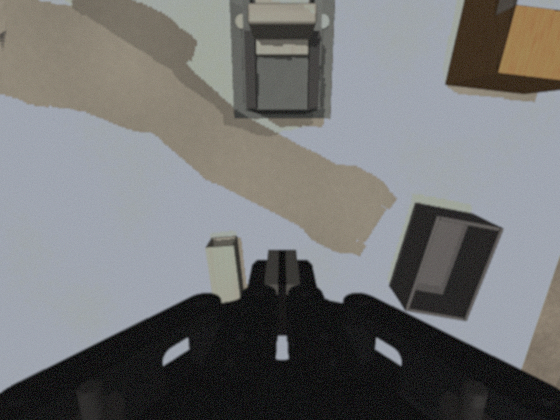

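View pics/s12.png

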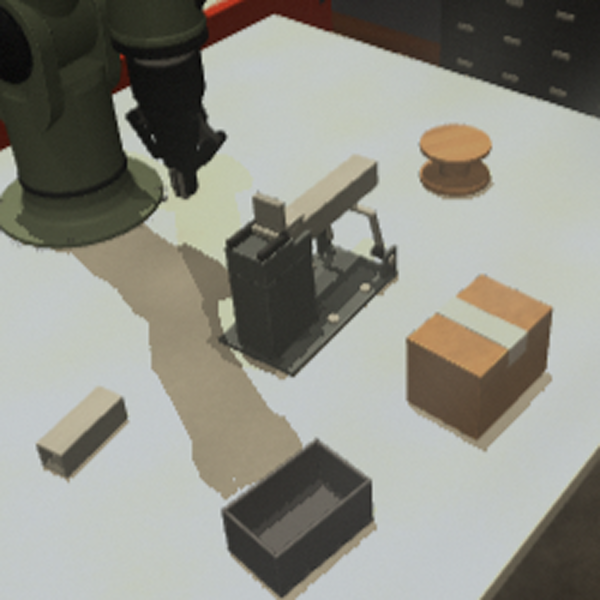

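View pics/t12.png

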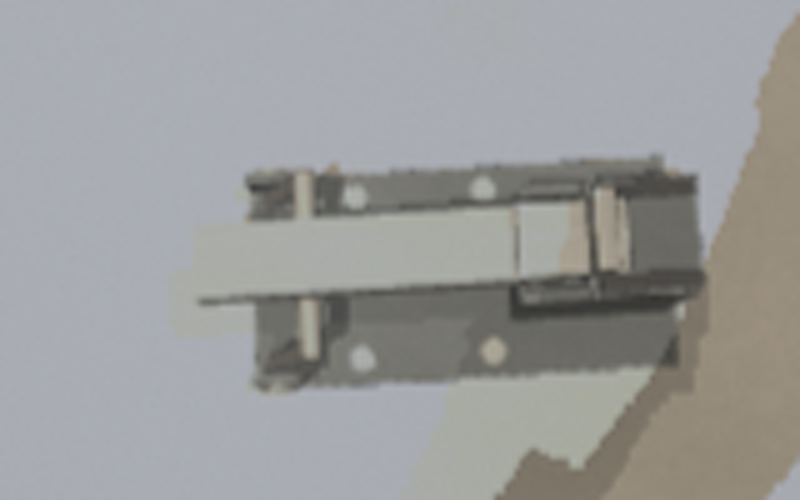

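Run:
```python
from h import *
T=cam("top")
def st(p):
    d=p[:2]-ST[:2]; cc,s=np.cos(ST[2]),np.sin(ST[2]); return np.round([1e3*(cc*d[0]+s*d[1]),1e3*(-s*d[0]+cc*d[1])],1)
for u in [(197,226),(200,298)]: print("tube end",st(ray(T,np.array(u)/5+[180,200]-.4,.174)))
for u in [(516,208),(519,278)]: print("nose",st(ray(T,np.array(u)/5+[180,200]-.4,.18)))
for u in [(625,190),(629,268)]: print("tab rear top",st(ray(T,np.array(u)/5+[180,200]-.4,.228)))
print(bot.observe()['force'].round(1)); bot.job_done()
```

```text
tube end [100.9 -17.8]
tube end [100.7  20.8]
nose [-70.8 -16.2]
nose [-69.9  21.4]
tab rear top [-125.1  -16.6]
tab rear top [-124.    23.6]
[ 0.2 -0.1 -0.5]
the job is handed in; nothing more can be done
```

The job is done and handed in at about 20 s; it reported no verdict, so the results below come from my own checks.

- **Leg:** I gripped the cross bar lightly, swung it over the arc and let go just short of the stop. It stands by itself, leaning towards the saddle. Partway through, about 35 N pushed back on the wrist because my arc was a few millimetres too tight. I widened it by 3 mm and the force dropped.
- **Long tube:** I gripped it at its middle and lowered it gently across the leg and saddle. I measured its centre at about +2 mm along the stand and +1.6 mm sideways from the seat, in line. Touchdown matched the expected height. After latching, the tube's free end is at the same place in the picture.
- **Latch:** Pushing the tab, the spring force fell from 7.5 N to 3.2 N to none, and the tab jumped ahead of the fingers. The last picture puts the nose tip at x of about −70 mm, exactly the 38 mm reach from the end wall. The tab measured 32–36 mm of travel depending on the starting reading used; the low end sits right on the 32 mm limit, so I rely on the nose reading.
- **Other objects:** The short tube, carton, bin and reel look unmoved in the pictures; I did not re-measure them. The arm is clear and the wrist force is near zero.

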